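# Unlock the gold-leaf chest and hold up the open padlock

## Task

The combination padlock on the hasp of the gold-leaf chest has its first numbers dialled already: turn the dial on clockwise to its last number, the click where the red mark meets the yellow arrow on the case, without running on past it. Then pull the lock so that its shackle opens, unhook it from the staple without forcing anything, and finish while holding the open lock up off the lid, at least 10 cm above it, dial side up and still; leave the other tools and materials where they lie.

Things in the scene. Friction and masses are not known exactly. Their poses are not given: they have to be found in the camera images.
- padlock: Brass combination padlock, about 0.48 kg, lying flat, dial up, on the chest lid, robot side of the staple. Case 46 (x) x 50 (y) x 22 mm (z), flat sides, a black rubber jacket round the lower 8 mm; origin = centre of the case's underside, z up out of the dial face, x from the case to the shackle. Not fastened: weight and friction hold it while the dial turns, but it may shift and turn a little.
- dial_top (a point): Centre of the top of the dial's round black knob, 38.5 mm above the padlock's underside. Knob 26 mm diameter, 13 mm high, on a 3 mm thick skirt of 32 mm diameter flat on the case. A red mark runs from the centre of the knob top to the skirt's edge; the nine other ticks are white. The yellow arrow is on the case at its shackle end (padlock +x).
- dial (a joint): Angle of the dial (rad): 0 with the red mark at the yellow arrow, positive = counter-clockwise seen from above; starts between 1.0 and 2.8, is turned clockwise down to 0. Ten clicks a turn, 0.628 apart, one at 0: within some 0.12 of a notch a spring draws the dial in; about 0.02 N m takes it over to the next. The shackle can be drawn only within about 0.2 of 0.
- shackle (a joint): How far the shackle is drawn out of the case (m): 0 closed, 0.018 fully open. It is blocked after about 1.5 mm unless the dial stands at 0. Drawing it takes about 3 N, plus the case's drag on the lid: pull the case away from the staple (padlock -x). It has no spring and stays where it is left.
- shackle_crown (a point): Bar centre at the middle of the shackle's crown. The shackle is a U of 7 mm round bar, 11 mm above the case's underside: legs at padlock y = -14 and +14 mm, half-round crown of 14 mm mean radius. Crown bar centre at padlock x = 49 mm closed, 67 mm fully drawn. Closed, the space inside the U is 22 mm long, 21 mm wide.
- shackle_toe (a point): Round end of the shackle's short leg (padlock y = +14 mm). Shut, it is inside the case. Fully drawn it stands at padlock x = 36 mm, 13 mm clear of the case (front at x = 23 mm), so that the staple's post can leave through this gap; the other, long leg (y = -14 mm) stays in the case. The short leg's straight part is 17 mm long.
- staple (a point): Centre of the staple's opening, 12 mm above the lid. Fixed upright loop of 5 mm steel bar in the chest's x-z plane, the shackle passes through it: opening 16 mm long (chest x), free height 24 mm, top of the loop 29 mm above the lid; posts 21 mm apart (bar centres), the robot-side one inside the shackle's U.
- hasp_end (a point): Robot-side end of the hasp strap on the lid, top face. The strap, 2 mm thick and 28 mm wide, lies round the staple's foot, from 19 mm on the robot side of the staple to its 8 mm high hinge 72 mm on the far side. The open lock comes off by leading the staple round the crown and off the short leg: lock lifted a few mm over the strap and turned about 90 degrees clockwise.
- chest: Low dark green steel chest, 300 (x) x 380 (y) x 100 mm (z), fixed, origin centre of its underside, lid top 100 mm above the bench. Its lid is two leaves that meet in a seam, closed by the hasp. The staple is at chest x = -20 mm, y = 0.
- leaf_book: Bystander on the far lid leaf: brown book of gold leaf, 88 x 84 x 7 mm, origin centre of underside.
- gilders_tip: Bystander on the far lid leaf: flat wide gilder's brush with black card handle, 92 x 85 x 4 mm, origin near the centre of its underside.
- burnisher: Bystander on the near lid leaf: agate burnisher, 160 mm long, 14 mm thick, wooden handle, origin near mid-length on its underside.
- size_jar: Bystander on the bench: glass jar with a brush in it, 68 mm diameter, 82 mm high (brush to 150 mm), origin centre of underside.
- bole_pot: Bystander on the bench: terracotta pot of red bole, 80 mm diameter, 60 mm high, origin centre of underside.
- knife: Bystander on the bench: gilder's knife, 255 mm long, 14 mm high, origin between handle and blade, underside.
- tape_roll: Bystander on the bench: roll of yellow tape lying flat, 90 mm diameter, 19 mm high, origin centre of underside.
Things that resemble listed ones, but are neither listed nor needed, are in the scene too. Of the things that look like the padlock, the smaller one is meant.

How it is judged:
By the outcome, as a careful person would: the job done as asked, in the order asked, and still so for the second after the job is handed in, while the arm keeps its last pose, push and grip.
It also fails if it takes over 72 s, if anything falls off the work surface, if the arm or the gripper's body presses on something with over 40 N, if the wrist force passes 120 N, or if a joint passes its speed limit or range.

## Robot

A 6-joint arm with a two-finger parallel gripper is mounted at the origin on the work surface. World frame = base frame: x ahead of the robot, y to its left, z up, the work surface at z = 0. Lengths are in m, angles in rad, forces in N, time in s.
With the tool pointing down it reaches from about 0.35 to 0.85 m from the base axis. Payload 8.1 kg.
Tool frame: the origin (TCP) lies midway between the tips of the shut fingers; the grasp point (between the pads) lies 19 mm behind it; z points along the fingers, y is the direction in which the jaws open and shut (so a half turn about z gives the same grasp; the last joint's range is limited). The gripper opens to 93 mm and grips with 3 to 60 N. Pads are 15 mm wide; open, the fingers measure 128 mm over their backs; the gripper's body (75 mm by 188 mm) begins 65 mm behind the grasp point.
Start: joints at [-1.408, 0.13, 1.488, -0, 1.523, -0.085], TCP at [0.147, -0.582, 0.219] pointing down, gripper open.
Joint ranges: [-2.96, 2.96], [-0.89, 2.26], [0.02, 2.5], [-1.34, 4.48], [0, 2.73], [-2.66, 2.66]. Speed limits (rad/s): [2.39, 2.39, 2.79, 3.14, 3.14, 3.14].

## Interface

Orientations are given as a rotation vector (axis times angle).
In Python, from plant import robot gives the robot as it stands. The module is installed in compiled form; this text tells all that it offers.
- The arm moves only by the shell command python3 -m pendant 'ROWS' [FORCE]. ROWS is JSON, a list of rows, each an object with "translation": the shift along the tool's x, y, z in mm, a list of three; "twist": the turn, a rotation vector about the tool's x, y, z in rad, a list of three; "grip": the opening, from -1 (shut) to 1 (fully open). A call has exactly 10 rows; each row shifts and turns the pose as measured when the row begins, along the tool's axes as they then stand; what a row does not reach is not made up. A row lasts 1/10 s, in which the tool goes at most 50 mm and 8.59 degrees, less where a joint would pass 70% of its speed; a pose out of reach is approached as far as the arm can. A call is refused whole if a number of a shift passes 50 or a number of a turn 0.15, either way. A call with a gripper value outside its range is refused whole. The fingers move at their own pace and stop on an object; FORCE is the grip in N (left out, the last holds). Time passes only in rows, so rows that do not move let the fingers close, or fill a call up. It gives the time, the measured TCP pose, the force and the opening at its end, in the units of the state.
- robot.read_state(): the state, without advancing time (a new reading comes with each control period).
- robot.read_camera(name): name is "side" or "top" or "wrist"; returns (picture, depth): 384x512x3 uint8, red, green, blue; 384x512 float32, m along the optical axis (not along the pixel's ray), 0 where there is no reading.
- robot.camera_info(name): a dict with "vertical_fov" (degrees; the focal length in pixels is half the picture's height over the tangent of half this angle, whatever the lens; pixels are square), "cx", "cy" (the principal point, pixels), "cam_to_world" (4x4, takes a point from camera to world coordinates). Camera axes: x right, y up, looking along -z (the intrinsics and any distortion apply to the point x, -y, -z); pixel columns grow to the right and rows downward; lengths in m; the calibration is good to about 2 mm. A picture is of the moment at which its call begins: read the wrist's pose just before it. camera_info takes no time and is no camera call; for the wrist camera it gives the pose at the moment of the call.
- robot.close_job(): hands the job in, once; it reports no verdict.
The state is a dict: "t": time; "q": joint angles; "dq": joint speeds; "joint_torque": joint torques, N m; "tool_pos": TCP position; "orientation": TCP orientation; "force": force on the tool from outside, world axes, zero at the start; "wrist_torque": the same for the moment, N m; "opening": finger opening in m.
Only numpy, scipy, OpenCV 4.12 (cv2) and the standard library are available. Lean on these libraries where they do the work, as an engineer would, in place of code of your own. Each camera call takes 0.05 s, during which the arm holds its last target. There are 200 camera calls.

## Working session

There is one attempt and no reset: what is moved stays moved. The work goes in short steps, Python scripts to look and compute and a shell command to move; the robot and the scene stay as the last step left them, time stands still between calls to the robot, and variables do not carry over. Pictures are saved under pics/ and viewed, about 8 in all and at most 12, crops included, and the job is handed in when it is done.

```bash
mkdir -p pics; cat > h.py <<'E'
import numpy as np, cv2
from plant import robot
from scipy.spatial.transform import Rotation as R
def cam(n):
    i=robot.camera_info(n); p,d=robot.read_camera(n); return i,p,d
def save(p,f,crop=None,k=1):
    if crop: x0,y0,x1,y1=crop; p=p[y0:y1,x0:x1]
    if k!=1: p=cv2.resize(p,None,fx=k,fy=k,interpolation=cv2.INTER_CUBIC)
    cv2.imwrite('pics/'+f,p[:,:,::-1])
def foc(i,p): return p.shape[0]/2/np.tan(np.radians(i['vertical_fov'])/2)
def ray(i,u,v,f=None):
    f=f or 192/np.tan(np.radians(i['vertical_fov'])/2)
    c=np.array([(u-i['cx'])/f,-(v-i['cy'])/f,-1]); M=np.array(i['cam_to_world'])
    return M[:3,3],M[:3,:3]@c
def atz(i,u,v,z):
    o,d=ray(i,u,v); return o+d*(z-o[2])/d[2]
def atd(i,u,v,d):
    o,r=ray(i,u,v); return o+r*d
E
python3 - <<'E'
from h import *
for n in('top','side'):
    i,p,d=cam(n); save(p,n+'0.png'); np.savez(n+'0.npz',p=p,d=d,i=i); print(n,i)
s=robot.read_state(); print(s)
E
```

```text
top {'vertical_fov': 53.09210638706685, 'cx': 255.39289104616748, 'cy': 187.41366277075355, 'cam_to_world': array([[-0.02329408,  0.99495739, -0.097556  ,  0.401979  ],
       [-0.99957097, -0.02144616,  0.01994829,  0.03862657],
       [ 0.0177555 ,  0.09797882,  0.9950301 ,  1.2306463 ],
       [ 0.        ,  0.        ,  0.        ,  1.        ]])}
side {'vertical_fov': 47.9384280915759, 'cx': 263.52308162806247, 'cy': 191.8344023492374, 'cam_to_world': array([[ 0.95178919,  0.23663817, -0.19519148,  0.1981512 ],
       [-0.30641117,  0.70339331, -0.64136576, -0.99465862],
       [-0.01447524,  0.67025385,  0.74199073,  1.28501255],
       [ 0.        ,  0.        ,  0.        ,  1.        ]])}
{'t': 0.1, 'q': array([-1.40839039e+00,  1.31105785e-01,  1.48918173e+00, -1.04309968e-05,
        1.52299186e+00, -8.53989914e-02]), 'dq': array([ 0.00026686, -0.00262899, -0.00143288, -0.00016359, -0.00032588,
        0.00022102]), 'joint_torque': array([ 1.35084530e-03, -5.61342430e+01, -4.93095231e+01,  7.70905288e-02,
        2.91571365e-02, -7.13321106e-05]), 'tool_pos': array([ 0.14710012, -0.58115323,  0.21767408]), 'orientation': array([-3.11583665e+00, -3.88048418e-01,  1.18279827e-04]), 'force': array([0.45644221, 0.29362583, 0.39675524]), 'wrist_torque': array([ 0.03502475,  0.02224045, -0.03119947]), 'opening': 0.09268553022183026}
```

View pics/top0.png

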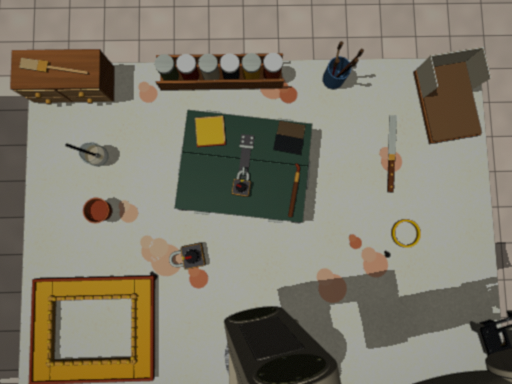

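View pics/side0.png

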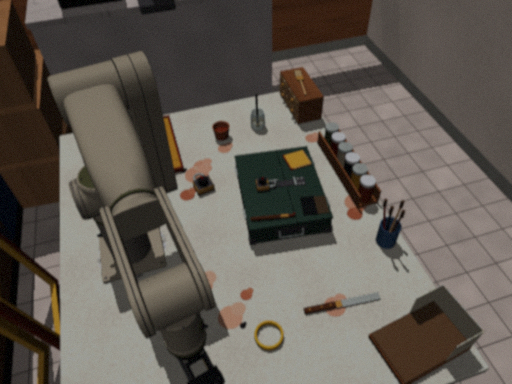

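Two things look like the padlock: one on the chest lid at top-picture pixel (242,186), hooked on the staple, and a larger one on the bench at (193,256). By the description I want the one on the lid, so I'll check it in a crop and measure.

```bash
python3 - <<'E'
from h import *
a=np.load('top0.npz',allow_pickle=True); i=a['i'].item(); p=a['p'];d=a['d']
save(p,'crop_top.png',(212,125,282,205),7)
for n,u,v,z in [('case',242,187,.122),('big',193,256,.03),('lidTL',189,112,.1),('lidTR',312,123,.1),('lidBR',303,221,.1),('lidBL',177,209,.1),('staple',244,165,.12),('burn',294,190,.11)]:
    print(n,atz(i,u,v,z).round(4), atd(i,u,v,d[v,u]).round(4))
E
```

```text
case [0.5127 0.0552 0.122 ] [0.5112 0.0549 0.1376]
big [0.3118 0.2114 0.03  ] [0.3136 0.208  0.0537]
lidTL [0.7448 0.2102 0.1   ] [0.7456 0.2106 0.0973]
lidTR [ 0.7042 -0.1592  0.1   ] [ 7.308e-01 -1.766e-01  6.000e-04]
lidBR [ 0.4107 -0.1216  0.1   ] [ 0.4115 -0.136  -0.0018]
lidBL [0.4542 0.2471 0.1   ] [ 0.4589  0.2655 -0.    ]
staple [0.5773 0.0481 0.12  ] [0.5797 0.0482 0.1047]
burn [ 0.5018 -0.0969  0.11  ] [ 0.5013 -0.0963  0.1153]
```

View pics/crop_top.png

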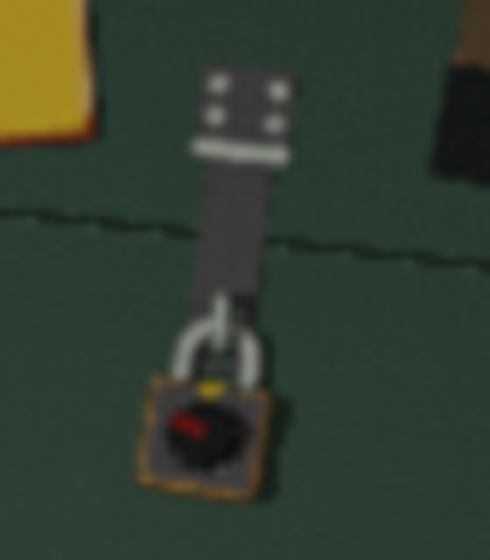

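The crop shows the lid lock: smaller, shackle through the staple, knob centre at crop (205,437), yellow arrow at (210,390), red mark pointing up-left at (187,424). That puts the dial about 1.2 rad CCW of the arrow. I'll move over it.

```bash
python3 -m pendant '[{"translation":[20,-20,-10],"twist":[0,0,0],"grip":1},{"translation":[32,-35,-10],"twist":[0,0,0],"grip":1},{"translation":[32,-35,-10],"twist":[0,0,0],"grip":1},{"translation":[32,-35,-5],"twist":[0,0,0],"grip":1},{"translation":[32,-35,0],"twist":[0,0,0],"grip":1},{"translation":[32,-35,0],"twist":[0,0,0],"grip":1},{"translation":[32,-35,0],"twist":[0,0,0],"grip":1},{"translation":[32,-35,0],"twist":[0,0,0],"grip":1},{"translation":[32,-35,0],"twist":[0,0,0],"grip":1},{"translation":[32,-35,0],"twist":[0,0,0],"grip":1}]' 10
```

```text
t: 1.1
tool_pos: [0.3666, -0.1689, 0.2503]
orientation: [-3.111, -0.37, 0.001]
force: [1.0, -0.6, 0.2]
opening: 0.0931
```

```bash
python3 -m pendant '[{"translation":[32,-36,0],"twist":[0,0,0],"grip":1},{"translation":[32,-36,0],"twist":[0,0,0],"grip":1},{"translation":[32,-36,0],"twist":[0,0,0],"grip":1},{"translation":[32,-36,0],"twist":[0,0,0],"grip":1},{"translation":[32,-36,0],"twist":[0,0,0],"grip":1},{"translation":[0,0,0],"twist":[0,0,-0.15],"grip":1},{"translation":[0,0,0],"twist":[0,0,-0.15],"grip":1},{"translation":[0,0,0],"twist":[0,0,-0.15],"grip":1},{"translation":[0,0,0],"twist":[0,0,-0.15],"grip":1},{"translation":[0,0,0],"twist":[0,0,-0.15],"grip":1}]'; python3 -m pendant '[{"translation":[0,0,0],"twist":[0,0,-0.15],"grip":1},{"translation":[0,0,0],"twist":[0,0,-0.15],"grip":1},{"translation":[0,0,0],"twist":[0,0,-0.15],"grip":1},{"translation":[0,0,0],"twist":[0,0,-0.15],"grip":1},{"translation":[0,0,0],"twist":[0,0,-0.15],"grip":1},{"translation":[0,0,0],"twist":[0,0,-0.15],"grip":1},{"translation":[0,0,0],"twist":[0,0,-0.15],"grip":1},{"translation":[0,0,0],"twist":[0,0,-0.15],"grip":1},{"translation":[0,0,0],"twist":[0,0,-0.15],"grip":1},{"translation":[0,0,0],"twist":[0,0,-0.15],"grip":1}]'; python3 - <<'E'
from h import *
s=robot.read_state(); M=R.from_rotvec(s['orientation']).as_matrix(); print(s['tool_pos'],s['q'],np.arctan2(M[1,0],M[0,0]))
i,p,d=cam('wrist'); save(p,'w1.png'); np.savez('w1.npz',p=p,d=d,i=i); print(i)
E
```

```text
t: 2.1
tool_pos: [0.4813, 0.062, 0.2475]
orientation: [-2.752, -1.491, 0.003]
force: [1.0, 0.5, -0.6]
opening: 0.0931
t: 3.1
tool_pos: [0.4781, 0.0622, 0.2424]
orientation: [-0.996, -2.96, -0.005]
force: [0.3, -0.7, 0.2]
opening: 0.0933
[0.47807687 0.06220591 0.24239435] [ 0.01573009 -0.18627497  1.75603963  0.00921667  1.58801565 -0.90616947] 2.492754850505102
{'vertical_fov': 64.61602555688388, 'cx': 252.88347225926634, 'cy': 192.46276968006362, 'cam_to_world': array([[ 0.60383114, -0.7678742 , -0.21390925,  0.41801026],
       [ 0.79710848,  0.58085384,  0.16500572,  0.10886038],
       [-0.00245363, -0.27014447,  0.96281667,  0.40998912],
       [ 0.        ,  0.        ,  0.        ,  1.        ]])}
```

View pics/w1.png

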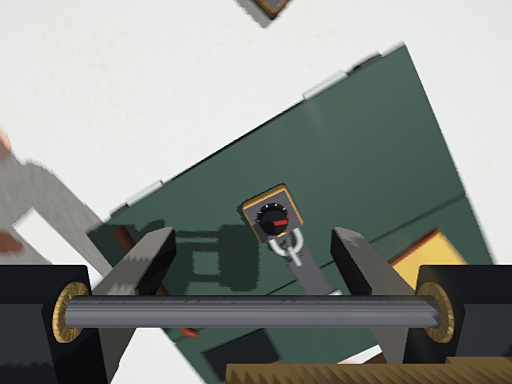

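```bash
python3 - <<'E'
from h import *
a=np.load('w1.npz',allow_pickle=True); save(a['p'],'w1c.png',(225,170,345,300),5)
i=a['i'].item(); d=a['d']
for u,v in [(273,219),(250,186),(290,250)]: print(atd(i,u,v,d[v,u]).round(4))
E
```

```text
[0.5106 0.0619 0.1392]
[0.4795 0.0575 0.0996]
[0.5527 0.0536 0.1265]
```

View pics/w1c.png

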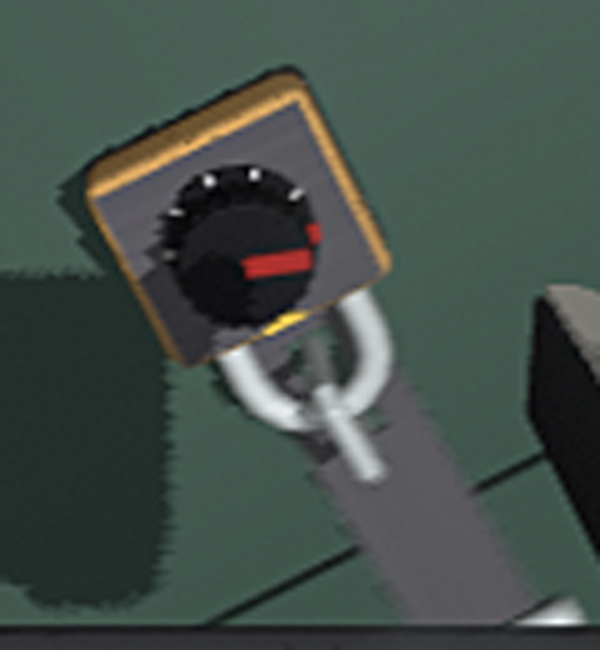

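```bash
python3 - <<'E'
from h import *
a=np.load('w1.npz',allow_pickle=True); i=a['i'].item()
f=lambda x,y,z: atz(i,225+x/5,170+y/5,z)[:2]
k=f(244,267,.1385); r=f(310,258,.1385); rs=f(316,232,.1255); ar=f(285,322,.122)
c=[f(*q,.122) for q in [(92,195),(300,96),(388,262),(178,362)]]
an=lambda v: np.arctan2(v[1],v[0])
cc=sum(c)/4
print('knob',k,'case',cc); print('yaw',an(c[3]-c[0]),an(c[2]-c[1]),'edges',an(c[0]-c[1])-np.pi/2,an(c[3]-c[2])-np.pi/2,[np.linalg.norm(c[j]-c[j-1]) for j in range(4)])
print('mark',an(r-k),an(rs-k),an(rs-cc),'arrow',an(ar-cc),an(ar-k))
print('staple near post top',f(318,392,.129),'far',f(375,470,.129),'crown',f(312,420,.111))
E
```

```text
knob [0.51487113 0.05973239] case [0.51382462 0.06059772]
yaw -0.20074796881681198 -0.15272326259440985 edges -3.3256952767991765 -3.309164534957624 [np.float64(0.04034011938051931), np.float64(0.04587944566455725), np.float64(0.039563895926584575), np.float64(0.047798706630706435)]
mark 1.0686325518290523 1.0762722509530191 0.987869798179145 arrow -0.1929622205773668 -0.16202552463277
staple near post top [0.54919603 0.0540213 ] far [0.57061273 0.0532072 ] crown [0.56224315 0.04562426]
```

The lock's yaw is about -0.175, its centre about (0.514, 0.060), and the dial reads about 1.25 rad (2 clicks). I'll turn the gripper to its starting angle and move over the knob.

```bash
python3 -m pendant '[{"translation":[0,0,0],"twist":[0,0,-0.15],"grip":0.1},{"translation":[0,0,0],"twist":[0,0,-0.15],"grip":0.1},{"translation":[0,0,0],"twist":[0,0,-0.15],"grip":0.1},{"translation":[0,0,0],"twist":[0,0,-0.15],"grip":0.1},{"translation":[0,0,0],"twist":[0,0,-0.15],"grip":0.1},{"translation":[0,0,0],"twist":[0,0,-0.15],"grip":0.1},{"translation":[0,0,0],"twist":[0,0,-0.15],"grip":0.1},{"translation":[-16,-8,20],"twist":[0,0,0],"grip":0.1},{"translation":[-16,-8,20],"twist":[0,0,0],"grip":0.1},{"translation":[0,0,0],"twist":[0,0,0],"grip":0.1}]'; python3 - <<'E'
from h import *
s=robot.read_state(); M=R.from_rotvec(s['orientation']).as_matrix(); print(s['tool_pos'],s['q'],M.round(4))
i,p,d=cam('wrist'); save(p,'w2.png',(130,100,380,290),3); np.savez('w2.npz',p=p,d=d,i=i)
E
```

```text
t: 4.15
tool_pos: [0.512, 0.0602, 0.1981]
orientation: [0.61, -3.063, -0.02]
force: [-1.0, -0.2, -1.1]
opening: 0.0513
[0.51201768 0.06023835 0.19814034] [ 0.01087912 -0.06892622  1.72922681  0.00920102  1.501473   -1.9538773 ] [[-0.9235 -0.383  -0.0203]
 [-0.3832  0.9236  0.009 ]
 [ 0.0153  0.016  -0.9998]]
```

View pics/w2.png

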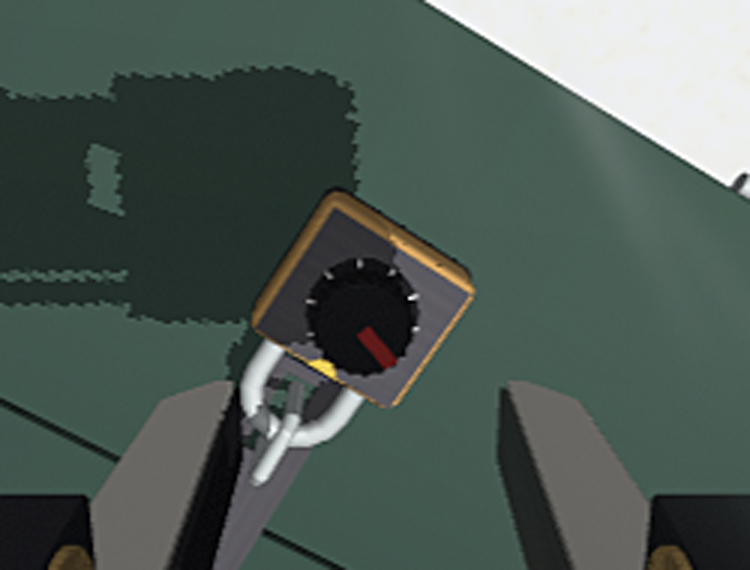

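```bash
cat >> h.py <<'E'
def tool(w):
    s=robot.read_state(); M=R.from_rotvec(s['orientation']).as_matrix(); return M.T@(np.array(w)-s['tool_pos'])*1000
E
python3 - <<'E'
from h import *
a=np.load('w2.npz',allow_pickle=True); i=a['i'].item()
f=lambda x,y,z: atz(i,130+x/3,100+y/3,z)[:2]
k=f(360,331,.1385); print('knob',k,'mark',[np.arctan2(*(q-k)[::-1]) for q in (f(388,363,.1385),)])
c=[f(*q,.122) for q in [(335,205),(472,292),(390,407),(255,326)]]; cc=sum(c)/4
an=lambda v: np.arctan2(v[1],v[0])
print(cc,an(c[2]-c[1]),an(c[3]-c[0]),an(c[0]-c[1])+np.pi/2,an(c[3]-c[2])+np.pi/2)
print('arrow',an(f(322,367,.122)-cc))
print(tool([*k,.128]),tool([*cc,.128]))
E
```

```text
knob [0.51501319 0.05927215] mark [np.float64(1.0812886185090524)]
[0.51395144 0.05993315] -0.18639155390855278 -0.19084949584215638 -0.1849898011469191 -0.1853837258933022
arrow -0.205856218861203
[-3.56602424 -3.36076073 71.47724918] [-2.8390355  -2.34340578 71.50385069]
```

```bash
python3 -m pendant '[{"translation":[-1,-1,0],"twist":[0.016,-0.015,0],"grip":0.1},{"translation":[-1,-0.5,20],"twist":[0,0,0],"grip":0.1},{"translation":[0,0,20],"twist":[0,0,0],"grip":0.1},{"translation":[0,0,10],"twist":[0,0,0],"grip":0.1},{"translation":[0,0,0],"twist":[0,0,0],"grip":0.1},{"translation":[0,0,0],"twist":[0,0,0],"grip":0.1},{"translation":[0,0,0],"twist":[0,0,0],"grip":0.1},{"translation":[0,0,0],"twist":[0,0,0],"grip":0.1},{"translation":[0,0,0],"twist":[0,0,0],"grip":0.1},{"translation":[0,0,0],"twist":[0,0,0],"grip":0.1}]' ; python3 - <<'E'
from h import *
s=robot.read_state(); M=R.from_rotvec(s['orientation']).as_matrix(); print(s['tool_pos'],M[:,2],tool([.5145,.0596,.128]))
E
```

```text
t: 5.2
tool_pos: [0.5169, 0.0602, 0.1588]
orientation: [-0.602, 3.066, -0.008]
force: [-0.8, 0.3, 0.3]
opening: 0.051
[0.51691558 0.06017554 0.1587938 ] [ 0.01761375 -0.00191299 -0.99984304] [ 2.93350701  0.63948258 30.74752048]
```

```bash
python3 -m pendant '[{"translation":[1.5,0,10],"twist":[0,0,0],"grip":0.1},{"translation":[1,0,8],"twist":[-0.003,0.006,0],"grip":0.1},{"translation":[0,0,4],"twist":[-0.003,0.006,0],"grip":0.1},{"translation":[0,0,0],"twist":[0,0,0],"grip":0.1},{"translation":[0,0,0],"twist":[0,0,0],"grip":0.1},{"translation":[0,0,0],"twist":[0,0,0],"grip":0.1},{"translation":[0,0,0],"twist":[0,0,0],"grip":0.1},{"translation":[0,0,0],"twist":[0,0,0],"grip":0.1},{"translation":[0,0,0],"twist":[0,0,0],"grip":0.1},{"translation":[0,0,0],"twist":[0,0,0],"grip":0.1}]' ; python3 - <<'E'
from h import *
s=robot.read_state(); M=R.from_rotvec(s['orientation']).as_matrix(); print(s['tool_pos'],M[:,2],tool([.5145,.0596,.128]),s['dq'])
E
```

```text
t: 6.2
tool_pos: [0.5148, 0.059, 0.1346]
orientation: [-0.604, 3.081, -0.002]
force: [-0.0, 0.8, -0.1]
opening: 0.0511
[0.51475212 0.05901233 0.13456931] [ 2.49070873e-03 -8.24716868e-04 -9.99996558e-01] [0.02454443 0.65056116 6.56817795] [ 9.17812943e-05 -3.99360593e-03 -3.23990433e-03 -9.87066244e-04
 -6.76144377e-04  6.96940020e-04]
```

Good. Now the last 6 mm down, then close gently.

```bash
python3 -m pendant '[{"translation":[0,0.5,3],"twist":[0,0,0],"grip":0.1},{"translation":[0,0,3],"twist":[0,0,0],"grip":0.1},{"translation":[0,0,0],"twist":[0,0,0],"grip":0.1},{"translation":[0,0,0],"twist":[0,0,0],"grip":-0.2},{"translation":[0,0,0],"twist":[0,0,0],"grip":-0.3},{"translation":[0,0,0],"twist":[0,0,0],"grip":-0.38},{"translation":[0,0,0],"twist":[0,0,0],"grip":-0.45},{"translation":[0,0,0],"twist":[0,0,0],"grip":-0.6},{"translation":[0,0,0],"twist":[0,0,0],"grip":-0.6},{"translation":[0,0,0],"twist":[0,0,0],"grip":-0.6}]' 8 ; python3 - <<'E'
from h import *
s=robot.read_state(); M=R.from_rotvec(s['orientation']).as_matrix(); print(s['tool_pos'],M[:,2],np.arctan2(M[1,0],M[0,0]),s['force'],s['wrist_torque'],s['opening'])
i,p,d=cam('wrist'); save(p,'w3.png',(150,120,350,280),3); np.savez('w3.npz',p=p,d=d,i=i)
E
```

```text
t: 7.2
tool_pos: [0.5144, 0.0598, 0.1281]
orientation: [-0.605, 3.081, -0.001]
force: [-0.0, 1.1, 1.1]
opening: 0.0258
[0.5144204  0.05982161 0.12807209] [ 2.35841213e-03 -4.31608763e-04 -9.99997126e-01] -2.7539763402721884 [-0.04454644  1.08174456  1.06255579] [ 0.15568119 -0.0957987  -0.00853303] 0.025790264278570785
```

```bash
python3 -m pendant '[{"translation":[0,0,0],"twist":[0,0,0.1],"grip":-0.6},{"translation":[0,0,0],"twist":[0,0,0.1],"grip":-0.6},{"translation":[0,0,0],"twist":[0,0,0.1],"grip":-0.6},{"translation":[0,0,0],"twist":[0,0,0.1],"grip":-0.6},{"translation":[0,0,0],"twist":[0,0,0.1],"grip":-0.6},{"translation":[0,0,0],"twist":[0,0,0.1],"grip":-0.6},{"translation":[0,0,0],"twist":[0,0,0.1],"grip":-0.6},{"translation":[0,0,0],"twist":[0,0,0.1],"grip":-0.6},{"translation":[0,0,0],"twist":[0,0,0.1],"grip":-0.6},{"translation":[0,0,0],"twist":[0,0,0],"grip":-0.6}]' ; python3 - <<'E'
from h import *
s=robot.read_state(); M=R.from_rotvec(s['orientation']).as_matrix(); print(s['tool_pos'],M[:,2],np.arctan2(M[1,0],M[0,0]),s['force'],s['wrist_torque'],s['opening'])
i,p,d=cam('wrist'); save(p,'w4.png',(150,120,350,280),3); np.savez('w4.npz',p=p,d=d,i=i)
E
```

```text
t: 8.25
tool_pos: [0.5145, 0.0604, 0.128]
orientation: [0.849, 3.022, 0.002]
force: [-0.9, 0.5, -0.4]
opening: 0.0256
[0.51453559 0.06042337 0.12801629] [ 2.68491269e-03  4.41858490e-04 -9.99996298e-01] 2.5939131302263108 [-0.87995367  0.5469907  -0.42369733] [ 0.06992476 -0.13556513 -0.01369482] 0.02564827811199076
```

View pics/w4.png

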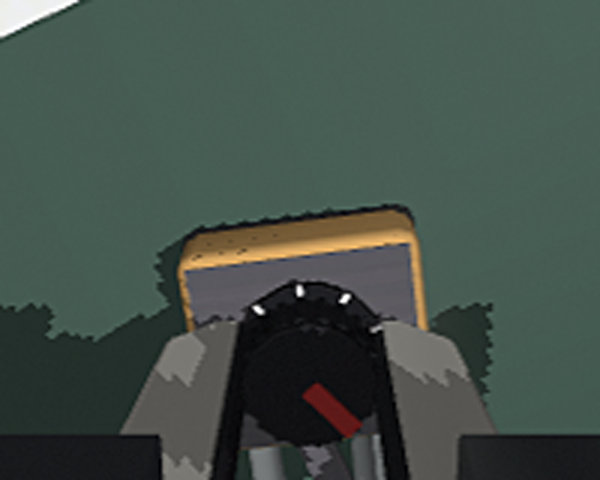

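```bash
python3 - <<'E'
from h import *
a=np.load('w4.npz',allow_pickle=True); i=a['i'].item()
f=lambda x,y,z: atz(i,150+x/3,120+y/3,z)[:2]
an=lambda v: np.arctan2(v[1],v[0])
k=f(312,386,.1385); A,B=f(188,269,.122),f(410,244,.122)
print('knob',k,'mark',an(f(357,430,.1385)-f(312,386,.1385)))
print(A,B,np.linalg.norm(A-B),'back edge',an(A-B)+np.pi/2,an(A-B)-np.pi/2)
C=f(426,330,.122); print('side',an(C-B), 'legs',an(f(270,480,.111)-f(262,447,.111)),an(f(375,480,.111)-f(365,440,.111)))
for u,v in [(312,150),(250,150),(312,250)]: print(a['d'][120+v//3,150+u//3])
E
```

```text
knob [0.51585751 0.06080284] mark 0.19883638332675152
[0.48801546 0.0487101 ] [0.50661919 0.08935566] 0.04470078857227513 back edge -0.4292439126432259 -3.570836566233019
side -0.34138861012577937 legs -0.35036628744544424 -0.3121506435298023
0.19849157
0.19813016
0.18269008
```

The back edge shows the lock has turned about 0.2 rad with the dial, which now reads about 0.6 (one click to go). I'll press down lightly for more hold, then turn on.

```bash
python3 -m pendant '[{"translation":[0,0,1],"twist":[0,0,0],"grip":-0.6},{"translation":[0,0,1],"twist":[0,0,0],"grip":-0.6},{"translation":[0,0,1],"twist":[0,0,0],"grip":-0.6},{"translation":[0,0,1],"twist":[0,0,0],"grip":-0.6},{"translation":[0,0,1],"twist":[0,0,0],"grip":-0.6},{"translation":[0,0,1],"twist":[0,0,0],"grip":-0.6},{"translation":[0,0,1],"twist":[0,0,0],"grip":-0.6},{"translation":[0,0,1],"twist":[0,0,0],"grip":-0.6},{"translation":[0,0,1],"twist":[0,0,0],"grip":-0.6},{"translation":[0,0,1],"twist":[0,0,0],"grip":-0.6}]' 12; python3 - <<'E'
from h import *
s=robot.read_state(); print(s['tool_pos'],s['force'],s['wrist_torque'])
E
```

```text
t: 9.3
tool_pos: [0.5146, 0.0604, 0.1279]
orientation: [0.796, 3.035, 0.001]
force: [-4.8, -0.3, 8.2]
opening: 0.0254
[0.51464691 0.06042433 0.12790248] [-4.78293372 -0.31553182  8.15077268] [ 0.05982991  0.8155847  -0.07055955]
```

```bash
python3 -m pendant '[{"translation":[0,0,1],"twist":[0,0,0.08],"grip":-0.6},{"translation":[0,0,1],"twist":[0,0,0.08],"grip":-0.6},{"translation":[0,0,1],"twist":[0,0,0.08],"grip":-0.6},{"translation":[0,0,1],"twist":[0,0,0.08],"grip":-0.6},{"translation":[0,0,1],"twist":[0,0,0.08],"grip":-0.6},{"translation":[0,0,1],"twist":[0,0,0],"grip":-0.6},{"translation":[0,0,1],"twist":[0,0,0],"grip":-0.6},{"translation":[0,0,1],"twist":[0,0,0],"grip":-0.6},{"translation":[0,0,1],"twist":[0,0,0],"grip":-0.6},{"translation":[0,0,1],"twist":[0,0,0],"grip":-0.6}]' 12; python3 - <<'E'
from h import *
s=robot.read_state(); M=R.from_rotvec(s['orientation']).as_matrix(); print(s['tool_pos'],np.arctan2(M[1,0],M[0,0]),s['force'],s['wrist_torque'])
i,p,d=cam('wrist'); save(p,'w5.png',(150,120,350,280),4); np.savez('w5.npz',p=p,d=d,i=i)
E
```

```text
t: 10.3
tool_pos: [0.5149, 0.0606, 0.1279]
orientation: [1.36, 2.826, 0.003]
force: [-5.2, 0.3, 8.1]
opening: 0.0255
[0.51492842 0.06058394 0.12790185] 2.2443146457270022 [-5.21705718  0.30920723  8.09522238] [-0.07889825  0.86814134  0.01778011]
```

View pics/w5.png

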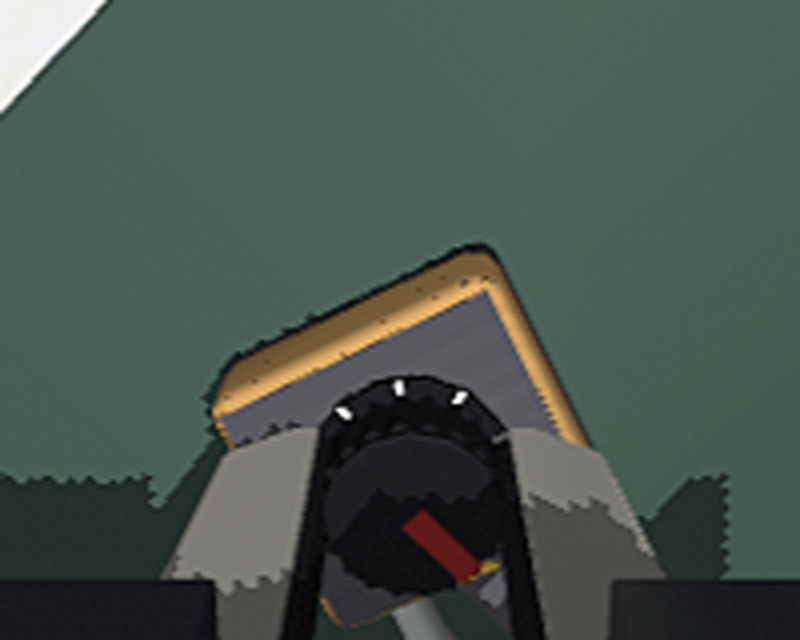

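```bash
python3 - <<'E'
from h import *
a=np.load('w5.npz',allow_pickle=True); i=a['i'].item()
f=lambda x,y,z: atz(i,150+x/4,120+y/4,z)[:2]
an=lambda v: np.arctan2(v[1],v[0])
k=f(414,518,.1385)
print('knob',k,'mark',an(f(470,575,.1385)-k),'arrow',an(f(490,568,.122)-[.515,.0605]))
A,B,C=f(219,417,.122),f(488,292,.122),f(556,430,.122)
print(np.linalg.norm(A-B),'back',an(A-B)+np.pi/2,'side',an(C-B))
E
```

```text
knob [0.5164991  0.06028181] mark -0.1725183383442354 arrow -0.27779187146954204
0.04529069626661857 back -0.44203089352233826 side -0.44177068266415165
```

The mark is at yaw -0.17 and the lock at -0.44, so the dial reads about 0.27. I'll turn about 0.2 more, then release and let the notch draw it in.

```bash
python3 -m pendant '[{"translation":[0,0,1],"twist":[0,0,0.06],"grip":-0.6},{"translation":[0,0,1],"twist":[0,0,0.06],"grip":-0.6},{"translation":[0,0,1],"twist":[0,0,0.06],"grip":-0.6},{"translation":[0,0,1],"twist":[0,0,0.05],"grip":-0.6},{"translation":[0,0,1],"twist":[0,0,0],"grip":-0.6},{"translation":[0,0,1],"twist":[0,0,0],"grip":-0.6},{"translation":[0,0,0],"twist":[0,0,0],"grip":-0.6},{"translation":[0,0,0],"twist":[0,0,0],"grip":-0.3},{"translation":[0,0,0],"twist":[0,0,0],"grip":0},{"translation":[0,0,0],"twist":[0,0,0],"grip":0.1}]' 12; python3 - <<'E'
from h import *
s=robot.read_state(); M=R.from_rotvec(s['orientation']).as_matrix(); print(s['tool_pos'],np.arctan2(M[1,0],M[0,0]),s['force'],s['wrist_torque'])
E
```

```text
t: 11.35
tool_pos: [0.5151, 0.0603, 0.128]
orientation: [1.653, 2.664, 0.004]
force: [-0.8, -0.7, 0.2]
opening: 0.0438
[0.51509272 0.06030423 0.12795227] 2.0307611762950715 [-0.80499078 -0.72239897  0.24598911] [-0.04892159 -0.11648971  0.03826497]
```

```bash
python3 -m pendant '[{"translation":[0,0,-10],"twist":[0,0,0],"grip":0.1},{"translation":[0,0,-20],"twist":[0,0,0],"grip":0.1},{"translation":[0,0,-25],"twist":[0,0,0],"grip":0.1},{"translation":[0,0,-10],"twist":[0,0,-0.13],"grip":0.6},{"translation":[0,0,0],"twist":[0,0,-0.13],"grip":0.6},{"translation":[0,0,0],"twist":[0,0,-0.13],"grip":0.6},{"translation":[0,0,0],"twist":[0,0,-0.13],"grip":0.6},{"translation":[0,0,0],"twist":[0,0,-0.13],"grip":0.6},{"translation":[0,0,0],"twist":[0,0,0],"grip":0.6},{"translation":[0,0,0],"twist":[0,0,0],"grip":0.6}]' 12; python3 - <<'E'
from h import *
s=robot.read_state(); M=R.from_rotvec(s['orientation']).as_matrix(); print(s['tool_pos'],M.round(4),np.arctan2(M[1,0],M[0,0]))
i,p,d=cam('wrist'); save(p,'w6.png',(180,130,340,260),5); np.savez('w6.npz',p=p,d=d,i=i)
E
```

```text
t: 12.35
tool_pos: [0.5164, 0.0602, 0.2031]
orientation: [0.679, 3.054, 0.002]
force: [-0.3, -0.3, 0.3]
opening: 0.0744
[0.51635088 0.06016888 0.20310996] [[-0.9058  0.4236  0.0129]
 [ 0.4236  0.9058 -0.0019]
 [-0.0125  0.0038 -0.9999]] 2.7041265881343106
```

View pics/w6.png

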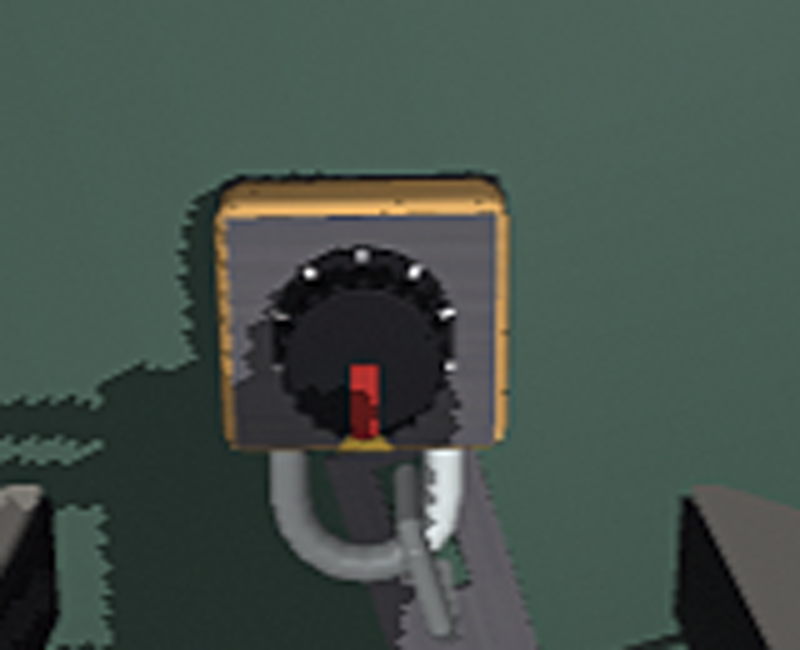

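```bash
python3 - <<'E'
from h import *
a=np.load('w6.npz',allow_pickle=True); i=a['i'].item()
f=lambda x,y,z: atz(i,180+x/5,130+y/5,z)[:2]
an=lambda v: np.arctan2(v[1],v[0])
c=[f(*q,.122) for q in [(217,213),(505,213),(503,448),(230,448)]]; cc=sum(c)/4
yaw=[an(c[2]-c[1]),an(c[3]-c[0]),an(c[1]-c[0])-np.pi/2,an(c[2]-c[3])-np.pi/2]
k=f(362,352,.1385); print(cc,k,yaw)
y=np.mean(yaw[2:]); Rm=np.array([[np.cos(y),np.sin(y)],[-np.sin(y),np.cos(y)]])
o=(cc+k)/2; print('mark',an(f(365,437,.1385)-k)-y)
P=f(411,522,.1265); Q=f(445,632,.1265)
print('posts world',P,Q,np.linalg.norm(P-Q),an(Q-P),'in lock',Rm@(P-o)*1000,Rm@(Q-o)*1000,'post foot',Rm@(f(403,468,.105)-o)*1000,'crown',Rm@(f(362,560,.111)-o)*1000)
print('legs',Rm@(f(290,480,.111)-o)*1000,Rm@(f(445,480,.111)-o)*1000)
print('tool',tool([*o,.103]),y)
E
```

```text
[0.51657431 0.06058387] [0.51433885 0.06123528] [np.float64(-0.41747927045484357), np.float64(-0.41222762124128814), np.float64(-0.43788842203261), np.float64(-0.43854129870523484)]
mark 0.03415818452748337
posts world [0.55011156 0.05397598] [0.57230286 0.05053959] 0.022455788592276003 -0.1536327055867004 in lock [34.32253768  8.4264823 ] [55.8751331  14.73108949] post foot [33.37530664  7.62508779] crown [49.44314969 -0.07709366]
legs [ 33.17418105 -13.33502675] [33.186172   15.18558706]
tool [  2.3870319   -0.1164654  100.09050654] -0.43821486036892243
```

The red mark is on the yellow arrow (dial ≈ 0.03). The post sits against the short leg at lock (34, 8) mm. Next I descend to grip the case.

```bash
python3 -m pendant '[{"translation":[0,0,10],"twist":[0.001,0.006,0],"grip":0.6},{"translation":[0,0,25],"twist":[0,0,0],"grip":0.6},{"translation":[0,0,25],"twist":[0,0,0],"grip":0.6},{"translation":[0,0,15],"twist":[0,0,0],"grip":0.6},{"translation":[0,0,0],"twist":[0,0,0],"grip":0.6},{"translation":[0,0,0],"twist":[0,0,0],"grip":0.6},{"translation":[0,0,0],"twist":[0,0,0],"grip":0.6},{"translation":[0,0,0],"twist":[0,0,0],"grip":0.6},{"translation":[0,0,0],"twist":[0,0,0],"grip":0.6},{"translation":[0,0,0],"twist":[0,0,0],"grip":0.6}]' 12; python3 - <<'E'
from h import *
s=robot.read_state(); M=R.from_rotvec(s['orientation']).as_matrix(); print(s['tool_pos'],M[:,2],tool([.5155,.0609,.1035]),s['force'])
E
```

```text
t: 13.4
tool_pos: [0.5183, 0.0601, 0.1265]
orientation: [0.699, 3.053, 0.004]
force: [0.4, -0.2, -0.5]
opening: 0.0745
[0.51833474 0.06009173 0.12653536] [ 9.31457082e-03  3.00127553e-04 -9.99956573e-01] [ 3.09396952 -0.60582009 23.00819876] [ 0.40953845 -0.2337495  -0.49649759]
```

```bash
python3 -m pendant '[{"translation":[1.5,-0.3,9],"twist":[0,0.004,0],"grip":0.6},{"translation":[1,-0.3,9],"twist":[0,0.003,0],"grip":0.6},{"translation":[0,0,4],"twist":[0,0,0],"grip":0.6},{"translation":[0,0,0],"twist":[0,0,0],"grip":0.6},{"translation":[0,0,0],"twist":[0,0,0],"grip":0.3},{"translation":[0,0,0],"twist":[0,0,0],"grip":0.2},{"translation":[0,0,0],"twist":[0,0,0],"grip":0.1},{"translation":[0,0,0],"twist":[0,0,0],"grip":0},{"translation":[0,0,0],"twist":[0,0,0],"grip":0},{"translation":[0,0,0],"twist":[0,0,0],"grip":0}]' 30; python3 - <<'E'
from h import *
s=robot.read_state(); M=R.from_rotvec(s['orientation']).as_matrix(); print(s['tool_pos'],M[:,2],np.arctan2(M[1,0],M[0,0]),s['force'],s['wrist_torque'])
E
```

```text
t: 14.4
tool_pos: [0.5158, 0.0607, 0.1027]
orientation: [0.701, 3.06, 0.006]
force: [0.8, 0.2, -2.2]
opening: 0.0497
[0.51579238 0.06068287 0.10274302] [ 0.0027307   0.00358186 -0.99998986] 2.691006375967917 [ 0.78485112  0.16678665 -2.15949435] [ 0.01565435 -0.14068179 -0.01590697]
```

```bash
python3 -m pendant '[{"translation":[0,0,0],"twist":[0,0,0],"grip":-0.2},{"translation":[0,0,-2],"twist":[0,0,0],"grip":-0.2},{"translation":[0,0,-2],"twist":[0,0,0],"grip":-0.2},{"translation":[0,0,0],"twist":[0,0,0],"grip":-0.2},{"translation":[0,2,0],"twist":[0,0,0],"grip":-0.2},{"translation":[0,2,0],"twist":[0,0,0],"grip":-0.2},{"translation":[0,2,0],"twist":[0,0,0],"grip":-0.2},{"translation":[0,1,0],"twist":[0,0,0],"grip":-0.2},{"translation":[0,0,0],"twist":[0,0,0],"grip":-0.2},{"translation":[0,0,0],"twist":[0,0,0],"grip":-0.2}]' 40; python3 - <<'E'
from h import *
s=robot.read_state(); M=R.from_rotvec(s['orientation']).as_matrix(); print(s['tool_pos'],M[:,2],np.arctan2(M[1,0],M[0,0]),s['force'],s['wrist_torque'])
E
```

```text
t: 15.4
tool_pos: [0.5172, 0.0678, 0.1049]
orientation: [-0.701, -3.06, -0.005]
force: [0.4, -0.0, -5.1]
opening: 0.0497
[0.51723816 0.06778152 0.10491889] [-0.00157058  0.00366577 -0.99999205] 2.6913793990355543 [ 3.89221374e-01 -8.06037358e-04 -5.14391917e+00] [-0.03568284 -0.1246221  -0.05376555]
```

```bash
python3 -m pendant '[{"translation":[2,0,-1.5],"twist":[0,0,0],"grip":-0.2},{"translation":[3,0,-0.5],"twist":[0,0,0],"grip":-0.2},{"translation":[3,0,0],"twist":[0,0,0],"grip":-0.2},{"translation":[3,0,0],"twist":[0,0,0],"grip":-0.2},{"translation":[3,0,0],"twist":[0,0,0],"grip":-0.2},{"translation":[3,0,0],"twist":[0,0,0],"grip":-0.2},{"translation":[3,0,0],"twist":[0,0,0],"grip":-0.2},{"translation":[2,0,0],"twist":[0,0,0],"grip":-0.2},{"translation":[0,0,0],"twist":[0,0,0],"grip":-0.2},{"translation":[0,0,0],"twist":[0,0,0],"grip":-0.2}]' 40; python3 - <<'E'
from h import *
s=robot.read_state(); M=R.from_rotvec(s['orientation']).as_matrix(); print(s['tool_pos'],M[:,2],np.arctan2(M[1,0],M[0,0]),s['force'],s['wrist_torque'])
y=-.45;Rm=np.array([[np.cos(y),np.sin(y)],[-np.sin(y),np.cos(y)]]); print(Rm@(np.array([.5501,.054])-s['tool_pos'][:2]+[0.0003,-.0002])*1000)
E
```

```text
t: 16.4
tool_pos: [0.4966, 0.0773, 0.1075]
orientation: [0.702, 3.061, 0.004]
force: [1.8, -1.8, -5.8]
opening: 0.05
[0.49660188 0.07726284 0.10748325] [ 0.00125168  0.00226782 -0.99999665] 2.6908873839768077 [ 1.7993477  -1.78450175 -5.82929114] [-0.27986923 -0.48121518 -0.05290616]
[58.64788636  2.27328322]
```

The post is now at lock x≈58.6, so the shackle is sliding out (about 15.5 of 18 mm). A few mm more to the stop.

```bash
python3 -m pendant '[{"translation":[1.5,0,0],"twist":[0,0,0],"grip":-0.2},{"translation":[1.5,0,0],"twist":[0,0,0],"grip":-0.2},{"translation":[1.2,0,0],"twist":[0,0,0],"grip":-0.2},{"translation":[1,0,0],"twist":[0,0,0],"grip":-0.2},{"translation":[1,0,0],"twist":[0,0,0],"grip":-0.2},{"translation":[1,0,0],"twist":[0,0,0],"grip":-0.2},{"translation":[0.8,0,0],"twist":[0,0,0],"grip":-0.2},{"translation":[0.8,0,0],"twist":[0,0,0],"grip":-0.2},{"translation":[0.8,0,0],"twist":[0,0,0],"grip":-0.2},{"translation":[0.8,0,0],"twist":[0,0,0],"grip":-0.2}]' 40; python3 - <<'E'
from h import *
s=robot.read_state(); M=R.from_rotvec(s['orientation']).as_matrix(); print(s['tool_pos'],M[:,2],np.arctan2(M[1,0],M[0,0]),s['force'],s['wrist_torque'])
y=-.45;Rm=np.array([[np.cos(y),np.sin(y)],[-np.sin(y),np.cos(y)]]); print(Rm@(np.array([.5501,.054])-s['tool_pos'][:2]+[0.0003,-.0002])*1000)
i,p,d=cam('wrist'); save(p,'w7.png',(160,130,360,290),4); np.savez('w7.npz',p=p,d=d,i=i)
E
```

```text
t: 17.4
tool_pos: [0.4956, 0.078, 0.1089]
orientation: [0.702, 3.042, 0.002]
force: [6.9, -2.8, -8.9]
opening: 0.0494
[0.49559058 0.07798699 0.10887508] [ 0.01970763 -0.00319158 -0.99980069] 2.6882084400466555 [ 6.89524193 -2.75333568 -8.90266721] [-0.3772762  -1.11371127  0.025395  ]
[59.87349117  2.06110697]
```

View pics/w7.png

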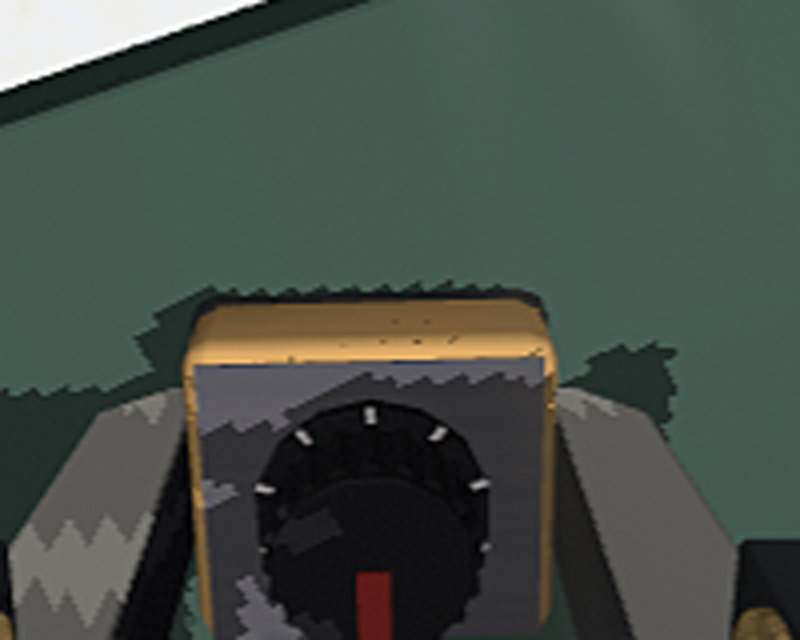

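At the stop, with force rising to about 7 N; the mark still points straight along the lock's axis. I'll ease forward about 5 mm to centre the bar in the staple, then look at the numbers.

```bash
python3 -m pendant '[{"translation":[-1,0,0],"twist":[0,0.004,0],"grip":-0.2},{"translation":[-1.5,0.5,0.5],"twist":[0,0.004,0],"grip":-0.2},{"translation":[-1.5,0.5,0.5],"twist":[0,0.003,0],"grip":-0.2},{"translation":[0,0,0],"twist":[0,0,0],"grip":-0.2},{"translation":[0,0,0],"twist":[0,0,0],"grip":-0.2},{"translation":[0,0,0],"twist":[0,0,0],"grip":-0.2},{"translation":[0,0,0],"twist":[0,0,0],"grip":-0.2},{"translation":[0,0,0],"twist":[0,0,0],"grip":-0.2},{"translation":[0,0,0],"twist":[0,0,0],"grip":-0.2},{"translation":[0,0,0],"twist":[0,0,0],"grip":-0.2}]' 40; cat >> h.py <<'E'
S=np.array([.5606,.0529]); psi=-.12; C=S-.014*np.array([np.cos(psi),np.sin(psi)])
def rep(adv=0,t=None):
    s=robot.read_state(); M=R.from_rotvec(s['orientation']).as_matrix(); y=np.arctan2(M[1,0],M[0,0])-np.pi
    c,n=np.cos(y),np.sin(y); Rm=np.array([[c,n],[-n,c]]); o=s['tool_pos'][:2]-.001*np.array([c,n])
    print('t',s['t'],'tcp',s['tool_pos'].round(4),'z',M[:,2].round(4),'F',s['force'].round(1),'T',s['wrist_torque'].round(2),'open',round(s['opening'],4))
    print('lockyaw',round(y,3),'phi',round(psi-y,3),'C in lock mm (want 53,0)',(Rm@(C-o)*1000).round(1),'S',(Rm@(S-o)*1000).round(1))
E
python3 -c "from h import *; rep()"
```

```text
t: 18.45
tool_pos: [0.4984, 0.0781, 0.1074]
orientation: [0.704, 3.057, 0.007]
force: [0.6, 0.2, -4.3]
opening: 0.0497
t 18.45 tcp [0.4984 0.0781 0.1074] z [ 0.0056  0.0034 -1.    ] F [ 0.6  0.2 -4.3] T [ 0.06 -0.11  0.03] open 0.0497
lockyaw -0.453 phi 0.333 C in lock mm (want 53,0) [54.8  0. ] S [68.   4.6]
```

```bash
python3 -m pendant '[{"translation":[-1.5,0,0],"twist":[0,0,0],"grip":-0.2},{"translation":[-0.5,4.2,0],"twist":[0,0,0.08],"grip":-0.2},{"translation":[-0.2,4.2,0],"twist":[0,0,0.08],"grip":-0.2},{"translation":[-0.2,4.2,0],"twist":[0,0,0.08],"grip":-0.2},{"translation":[-0.2,4.2,0],"twist":[0,0,0.08],"grip":-0.2},{"translation":[-0.2,4.2,0],"twist":[0,0,0.08],"grip":-0.2},{"translation":[-0.2,4.2,0],"twist":[0,0,0.08],"grip":-0.2},{"translation":[0,0,0],"twist":[0,0,0],"grip":-0.2},{"translation":[0,0,0],"twist":[0,0,0],"grip":-0.2},{"translation":[0,0,0],"twist":[0,0,0],"grip":-0.2}]' 40;python3 -c "from h import *; rep()"
```

```text
t: 19.45
tool_pos: [0.5174, 0.0963, 0.1076]
orientation: [1.432, 2.792, 0.009]
force: [0.3, -1.3, -4.7]
opening: 0.0499
t 19.45 tcp [0.5174 0.0963 0.1076] z [ 0.0059  0.0031 -1.    ] F [ 0.3 -1.3 -4.7] T [-0.02 -0.11  0.04] open 0.0499
lockyaw -0.948 phi 0.828 C in lock mm (want 53,0) [52.  -0.6] S [61.5  9.7]
```

```bash
python3 -m pendant '[{"translation":[0.3,4.2,0],"twist":[0,0,0.085],"grip":-0.2},{"translation":[0,4.2,0],"twist":[0,0,0.085],"grip":-0.2},{"translation":[0,4.3,0],"twist":[0,0,0.085],"grip":-0.2},{"translation":[0,4.3,0],"twist":[0,0,0.085],"grip":-0.2},{"translation":[0,4.3,0],"twist":[0,0,0.085],"grip":-0.2},{"translation":[0,4.3,0],"twist":[0,0,0.085],"grip":-0.2},{"translation":[-0.2,4.3,0],"twist":[0,0,0.085],"grip":-0.2},{"translation":[-0.2,4.3,0],"twist":[0,0,0.085],"grip":-0.2},{"translation":[0,0,0],"twist":[0,0,0],"grip":-0.2},{"translation":[0,0,0],"twist":[0,0,0],"grip":-0.2}]' 40;python3 -c "from h import *; rep()"
```

```text
t: 20.45
tool_pos: [0.5486, 0.1055, 0.1074]
orientation: [2.294, 2.145, 0.008]
force: [0.1, 0.7, -4.5]
opening: 0.0501
t 20.45 tcp [0.5486 0.1055 0.1074] z [ 0.0044  0.0025 -1.    ] F [ 0.1  0.7 -4.5] T [-0.01 -0.04  0.02] open 0.0501
lockyaw -1.638 phi 1.518 C in lock mm (want 53,0) [52.   1.5] S [52.7 15.5]
```

```bash
python3 -m pendant '[{"translation":[0,1.5,0],"twist":[0,0,0.05],"grip":-0.2},{"translation":[-2.7,0,0],"twist":[0,0,0],"grip":-0.2},{"translation":[-2.7,0,0],"twist":[0,0,0],"grip":-0.2},{"translation":[-2.7,0,0],"twist":[0,0,0],"grip":-0.2},{"translation":[-2.7,0,0],"twist":[0,0,0],"grip":-0.2},{"translation":[-2.7,0,0],"twist":[0,0,0],"grip":-0.2},{"translation":[-2.7,0,0],"twist":[0,0,0],"grip":-0.2},{"translation":[-2.7,0,0],"twist":[0,0,0],"grip":-0.2},{"translation":[0,0,0],"twist":[0,0,0],"grip":-0.2},{"translation":[0,0,0],"twist":[0,0,0],"grip":-0.2}]' 40;python3 -c "from h import *; rep()
i,p,d=cam('wrist'); save(p,'w8.png',(140,180,372,354),3); np.savez('w8.npz',p=p,d=d,i=i); i,p,d=cam('side'); save(p,'s8.png',(240,160,320,210),8)"
```

```text
t: 21.45
tool_pos: [0.5466, 0.0843, 0.1072]
orientation: [2.335, 2.101, 0.007]
force: [-0.1, 0.5, -4.0]
opening: 0.0495
t 21.45 tcp [0.5466 0.0843 0.1072] z [ 0.0035  0.0023 -1.    ] F [-0.1  0.5 -4. ] T [ 0.01 -0.05 -0.  ] open 0.0495
lockyaw -1.676 phi 1.556 C in lock mm (want 53,0) [30.6  3.2] S [30.8 17.2]
```

View pics/s8.png

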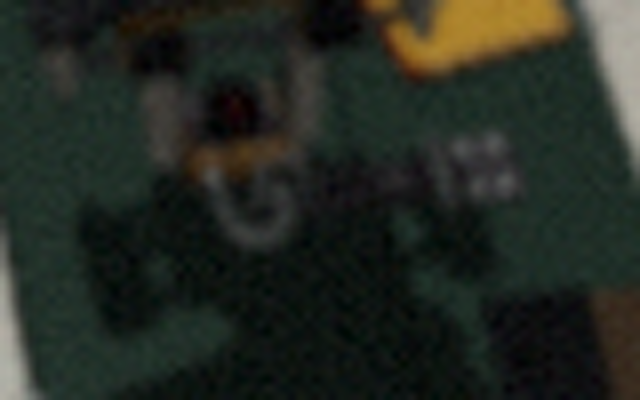

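The crop shows the open U with its toe clear of the case and the staple in the gap. No contact force. I'll move 1 mm more, then lift slowly.

```bash
python3 -m pendant '[{"translation":[-1.2,0.8,0],"twist":[0,0,0],"grip":-0.2},{"translation":[0,0.5,0],"twist":[0,0,0],"grip":-0.2},{"translation":[0,0,-1.5],"twist":[0,0,0],"grip":-0.2},{"translation":[0,0,-1.5],"twist":[0,0,0],"grip":-0.2},{"translation":[0,0,-1.5],"twist":[0,0,0],"grip":-0.2},{"translation":[0,0,-1.5],"twist":[0,0,0],"grip":-0.2},{"translation":[0,0,-1.5],"twist":[0,0,0],"grip":-0.2},{"translation":[0,0,-1.5],"twist":[0,0,0],"grip":-0.2},{"translation":[0,0,-1.5],"twist":[0,0,0],"grip":-0.2},{"translation":[0,0,-1.5],"twist":[0,0,0],"grip":-0.2}]' 40;python3 -c "from h import *; rep()"
```

```text
t: 22.55
tool_pos: [0.5479, 0.0834, 0.1202]
orientation: [2.334, 2.102, 0.007]
force: [-0.4, -0.1, -3.9]
opening: 0.0495
t 22.55 tcp [0.5479 0.0834 0.1202] z [ 0.0034  0.0024 -1.    ] F [-0.4 -0.1 -3.9] T [-0.01 -0.06  0.  ] open 0.0495
lockyaw -1.675 phi 1.555 C in lock mm (want 53,0) [29.8  1.9] S [30.  15.9]
```

It has lifted past the staple's opening with no force, so it's free. Lifting on to about 14 cm.

```bash
python3 -m pendant '[{"translation":[0,0,-4],"twist":[0,0,0],"grip":-0.2},{"translation":[0,0,-8],"twist":[0,0,0],"grip":-0.2},{"translation":[0,0,-15],"twist":[0,0,0],"grip":-0.2},{"translation":[0,0,-20],"twist":[0,0,0],"grip":-0.2},{"translation":[0,0,-20],"twist":[0,0,0],"grip":-0.2},{"translation":[0,0,-20],"twist":[0,0,0],"grip":-0.2},{"translation":[0,0,-20],"twist":[0,0,0],"grip":-0.2},{"translation":[0,0,-15],"twist":[0,0,0],"grip":-0.2},{"translation":[0,0,-8],"twist":[0,0,0],"grip":-0.2},{"translation":[0,0,-3],"twist":[0,0,0],"grip":-0.2}]';python3 -c "from h import *; rep()"; python3 -m pendant '[{"translation":[0,0,-3],"twist":[0,0,0],"grip":-0.2},{"translation":[0,0,0],"twist":[0,0,0],"grip":-0.2},{"translation":[0,0,0],"twist":[0,0,0],"grip":-0.2},{"translation":[0,0,0],"twist":[0,0,0],"grip":-0.2},{"translation":[0,0,0],"twist":[0,0,0],"grip":-0.2},{"translation":[0,0,0],"twist":[0,0,0],"grip":-0.2},{"translation":[0,0,0],"twist":[0,0,0],"grip":-0.2},{"translation":[0,0,0],"twist":[0,0,0],"grip":-0.2},{"translation":[0,0,0],"twist":[0,0,0],"grip":-0.2},{"translation":[0,0,0],"twist":[0,0,0],"grip":-0.2}]';python3 - <<'E'
from h import *
rep(); print(robot.read_state()['dq'].round(4))
i,p,d=cam('side'); i,q,d=cam('top')
save(np.vstack([cv2.resize(p[120:240,220:380],(640,300)),cv2.resize(q[90:240,140:340],(640,300))]) if 0 else np.hstack([cv2.resize(p[110:240,230:360],(400,400)),cv2.resize(q[100:230,170:300],(400,400))]),'f.png')
E
```

```text
t: 23.55
tool_pos: [0.5478, 0.0831, 0.2682]
orientation: [2.331, 2.099, 0.014]
force: [1.4, 0.2, -4.4]
opening: 0.05
t 23.55 tcp [0.5478 0.0831 0.2682] z [ 0.0094  0.0027 -1.    ] F [ 1.4  0.2 -4.4] T [-0.   -0.08  0.02] open 0.05
lockyaw -1.675 phi 1.555 C in lock mm (want 53,0) [29.5  1.9] S [29.7 15.9]
t: 24.55
tool_pos: [0.5462, 0.083, 0.2681]
orientation: [2.334, 2.102, 0.007]
force: [-0.8, -0.8, -4.7]
opening: 0.05
t 24.55 tcp [0.5462 0.083  0.2681] z [ 0.0038  0.0024 -1.    ] F [-0.8 -0.8 -4.7] T [-0.06 -0.13  0.05] open 0.05
lockyaw -1.675 phi 1.555 C in lock mm (want 53,0) [29.2  3.5] S [29.4 17.5]
[ 0.0001 -0.0023 -0.0006  0.0014 -0.0026 -0.    ]
```

View pics/f.png

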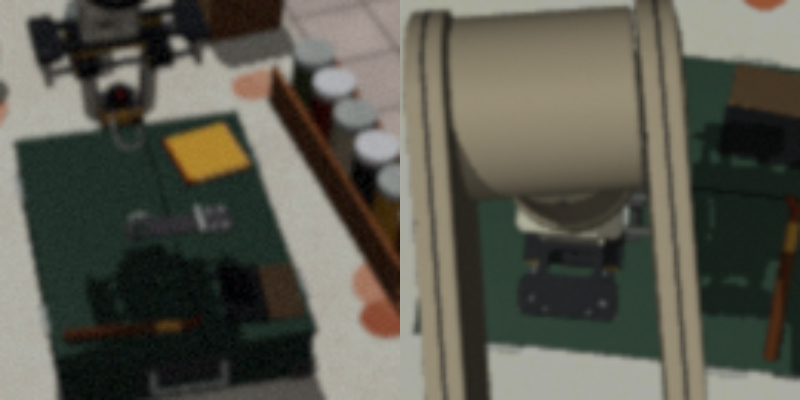

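The side view shows the open lock held dial up about 16 cm above the lid, the staple free, and the book, brush and burnisher in place. Handing in.

```bash
python3 -c "from plant import robot; print(robot.close_job())"
```

```text
the job is handed in; nothing more can be done
None
```

The open lock came off the staple and is held dial side up, about 16 cm above the lid. I handed the job in after about 25 s of robot time.

**What I did:**
- **Dial:** I gripped the knob and turned the dial clockwise about 1.25 rad to the red mark. The lock itself turned about 0.25 rad with it, so I pressed down with about 8 N for the last click.
- **Shackle:** I gripped the case, lifted it about 5 mm and drew the shackle to its stop. The pull was about 3 N while it slid and about 7 N at the stop.
- **Unhooking:** I swung the lock clockwise round the staple, led the toe out of the staple and lifted. I saw no contact force at any check.

**Last checks:**
- **Dial position:** after release it read about 0.03 rad by camera. It still pointed straight at the arrow when the shackle reached its stop.
- **Grip and stillness:** the force on the tool is 4.7 N, which is the lock's weight. The opening is 50 mm, joint speeds are near zero and the tilt is about 0.005 rad.
- **Surroundings:** the side view shows the staple free and the leaf book, gilder's tip and burnisher where they lay. I did not measure the bench items again, but the arm never went near them.

No check failed. Two small disagreements: the knob and case gave lock positions about 2 mm apart along its length, and at the stop the post measured about 1 mm short of where it should touch the crown. I allowed for both.

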